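# Switch the vial sorter to the empty tray and feed one vial

### The job

The seesaw gate of the little bench-top sorter is tipped so that vials run down the left chute, where one already lies in the tray. Press down the raised right-hand end of the gate's rocker until it is fully over, so that the gate feeds the empty right-hand tray; then, with a fingertip, gently push the waiting glass vial along its shelf into the middle slot so that it drops on the gate and runs down into that empty tray. Grasp and lift nothing, and leave the film canister on the other shelf and the things on the bench where they are.

Things in the scene. Friction and masses are not known exactly. Their poses are not given: they have to be found in the camera images.
- sorter: Fixed aluminium sorter, 300 mm wide (its y), 75 mm deep (its x), two cheek plates 133 mm high (front one clear), inner faces at x = -27.5 and +27.5 mm. Origin: centre of its underside on the bench; x points away from the robot, y to the left, z up, turned by its yaw. All sizes here are in this frame. Under the slot is the gate, at each side of it a chute, then a tray; a vial lies fixed in the left tray.
- gate (a joint): Angle of the seesaw gate about the sorter's x axis; pivot at y = 0, z = 90 mm. Negative: left end low, feeds the left tray; positive: right end low, feeds the right tray. Stops at -0.38 and +0.38 rad; starts between -0.36 and -0.26. Friction (0.06 N m, about 1 N at a pad) keeps it wherever it is left.
- pad_right (a point): Centre of the black pad at the right (-y) end of the gate's rocker, a shallow V-shaped steel bar in front of the clear plate, rigid with the gate. Pad: rod 16 mm diameter, 28 mm long along x, at x = -56 mm, 74 mm from the pivot axis, its line from the pivot 0.25 rad above the gate's plane. Raised (gate -0.38) it is at y = -60, z = 134 mm; fully down (gate +0.38) at y = -74, z = 80 mm.
- pad_left (a point): Centre of the like pad at the left-hand (+y) end of the rocker; low when the right one is raised.
- slot (a point): Middle of the open drop slot (y = -20 to +20 mm) at shelf level, z = 125 mm. At each side a shelf of smooth metal runs from |y| = 20 to 75 mm, open above and at its outer end; the cheeks stand 8 mm above it. It has a shallow dip, lowest (z = 125 mm) at |y| = 47 mm, both sides rising 3 degrees from there; an item lies in the dip along x and a sideways push of about 1 N moves it.
- empty_tray (a point): Middle of the floor (z = 7 mm) of the right-hand, empty tray, which spans y = -84 to -146 mm and x = -27 to +27 mm.
- vial_mid (a point): Centre of the loose glass sample vial with a screw cap, 19 mm diameter, 52 mm long, about 16 g, that lies along the sorter's x in the cradle of one shelf (left or right, it varies). Its z is its own axis, towards the cap.
- canister_mid (a point): Centre of the loose film canister, 33 mm diameter, 51 mm long, that lies in the cradle of the other shelf. To be left alone.
- petri: Loose round culture dish with lid, 66 mm diameter, 14 mm high, on the bench in front of the sorter; origin at the centre of its underside. To be left alone.
- forceps: Loose forceps, 119 mm long, 9 mm high, flat on the bench to the left of the sorter; origin at the middle of the underside. To be left alone.
- slips: Loose small carton 48 x 48 x 18 mm on the bench to the right of the sorter; origin at the centre of its underside. To be left alone.

How it is judged:
By the outcome, as a careful person would: the job done as asked, in the order asked, and still so for the second after the job is handed in, with the robot touching nothing.
It also fails if it takes over 35 s, if anything falls off the work surface, if the arm or the gripper's body presses on something with over 40 N, if the wrist force passes 120 N, or if a joint passes its speed limit or range.

### The arm

A 7-joint arm with a two-finger parallel gripper is mounted at the origin on a cart in front of the work surface, level with it; the furniture and walls round the work are solid. World frame = base frame: x ahead of the robot, y to its left, z up, the work surface at z = 0. Lengths are in m, angles in rad, forces in N, time in s.
With the tool pointing down it reaches from about 0.4 to 0.925 m from the base axis. Payload 4.1 kg.
Tool frame: the origin (TCP) lies at the very end of the fingers, on their centre line; the grasp point (between the pads) lies 19 mm behind it; z points along the fingers, y is the line along which they close (so a half turn about z gives the same grasp; the last joint's range is limited). The gripper opens to 85 mm and grips with 20 to 120 N. Pads are 22 mm wide; open, the fingers measure 114 mm over their backs; the gripper's body (76 mm by 85 mm) begins 54 mm behind the grasp point. The pads swing forward as they close: fully open they stand 13 mm farther back than shut.
Start: joints at [-1.276, 0.398, 0.045, 1.537, -0.019, 1.207, -0.051], TCP at [0.249, 0.6, 0.231] pointing down, gripper open.
Joint ranges: [-2.82, 2.82], [-0.49, 2.23], [-1.37, 1.46], [0, 2.46], [-1.36, 4.5], [0.23, 2], [-2.94, 2.94]. Speed limits (rad/s): [2.57, 2.57, 3.14, 3.14, 3.14, 3.14, 3.14].

### API

Orientations are given as a unit quaternion [w, x, y, z].
In Python, from cell import r gives the robot as it stands.
- The arm moves only by the shell command python3 -m jog 'ROWS' [OPENING] [FORCE]. ROWS is JSON, a list that holds one entry, the list of rows, each a list of 6 numbers: the shift along the tool's x, y, z as a fraction of full scale, then the turn, a rotation vector about the tool's x, y, z as a fraction of full scale. In form: [[[dx, dy, dz, ax, ay, az], ...]]. A call has 1 to 10 rows; each row shifts and turns the commanded pose from where the row before left it, along the tool's axes as they then stand; what a row does not reach is not made up. Full scale, the value 1, is 20 mm for a shift and 30 degrees for a turn. A row lasts 1/12 s, in which the tool goes at most 41.7 mm and 7.16 degrees, less where a joint would pass 70% of its speed; a pose out of reach is approached as far as the arm can. A call with a number of a shift or a turn outside -1 to 1 is refused whole. A call with a gripper value outside its range is refused whole. OPENING is the closure in counts, from 0 (fully open) to 255 (shut), set as the call begins (- or left out, the last holds). The fingers move at their own pace and stop on an object; FORCE is the grip in N (left out, the last holds). Time passes only in rows, so rows that do not move let the fingers close. It gives the time, the measured TCP pose, the force, the opening and the grip force at its end, in the units of the state.
- r.sense(): the state, without advancing time (a new reading comes with each control period).
- r.capture(name): name is "scene" or "top"; returns (picture, depth): 420x560x3 uint8, blue, green, red; 420x560 float32, m along the optical axis (not along the pixel's ray), 0 where there is no reading.
- r.get_calibration(name): a dict with "fx", "fy", "cx", "cy" (pixels), "view" (4x4, takes a point from world to camera coordinates). Camera axes: x right, y down, z forward; pixel columns grow to the right and rows downward; lengths in m; the calibration is good to about 2 mm. A picture is of the moment at which its call begins. get_calibration takes no time and is no camera call.
- r.close_job(): hands the job in; it is judged then, once.
The state is a dict: "time_s": time; "joint_pos": joint angles; "joint_velocities": joint speeds; "joint_torque": joint torques, N m; "ee_pos": TCP position; "tool_rot": TCP orientation; "ft_force": force on the tool from outside, world axes, zero at the start; "ft_torque": the same for the moment, N m; "width": finger opening in m; "finger_force": force on a finger pad.
Only numpy, scipy, OpenCV 4.12 (cv2) and the standard library are available. Lean on these libraries where they do the work, as an engineer would, in place of code of your own. Each camera call takes 0.05 s, during which the arm holds its last target. There are 200 camera calls.

## Working session

There is one attempt and no reset: what is moved stays moved. The work goes in short steps, Python scripts to look and compute and a shell command to move; the robot and the scene stay as the last step left them, time stands still between calls to the robot, and variables do not carry over. Pictures are saved under pics/ and viewed, at most 10 in all, crops included, and the job is handed in when it is done.

```bash
mkdir -p pics; ls; python3 - <<'E'
from cell import r
import cv2,numpy as np
s=r.sense();print(s['time_s'],s['ee_pos'],s['tool_rot'],s['width'])
for n in("scene","top"):
    p,d=r.capture(n);cv2.imwrite(f"pics/{n}0.png",p);np.save(f"pics/{n}0.npy",d)
    c=r.get_calibration(n);V=np.array(c['view']);print(n,c['fx'],-V[:3,:3].T@V[:3,3],V[2,:3])
E
```

```text
pics
0.0 [0.24912257 0.59966626 0.23026851] [-1.37307883e-04  1.95565574e-01  9.80690130e-01 -9.78241512e-04] 0.08561639847458728
scene 458.7903318312518 [-0.36416959  0.58982687  0.58982896] [ 0.73511921 -0.52840951 -0.42471536]
top 435.3316456677926 [ 2.09020864e-01 -2.10420804e-04  1.31877438e+00] [ 0.20844046 -0.01190127 -0.97796264]
```

View pics/scene0.png

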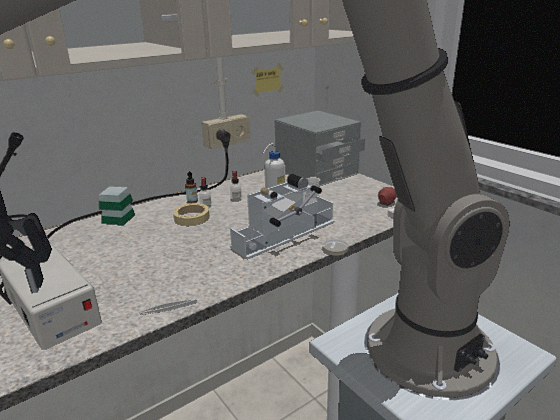

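View pics/top0.png

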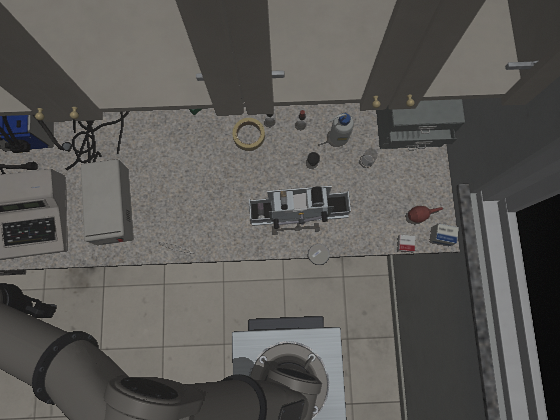

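The scene view shows the sorter at about (283,220) with the petri dish at (335,247). The top view shows it at about (300,207), with a dark canister at about (318,197). I'll zoom in.

```bash
python3 - <<'E'
import cv2,numpy as np
a=cv2.imread("pics/scene0.png")[165:265,220:350];b=cv2.imread("pics/top0.png")[175:270,235:365]
f=lambda i:cv2.resize(i,(650,int(i.shape[0]*5)),interpolation=cv2.INTER_CUBIC)
cv2.imwrite("pics/cropA.png",f(a));cv2.imwrite("pics/cropB.png",f(b))
E
```

```text
(no output)
```

View pics/cropA.png

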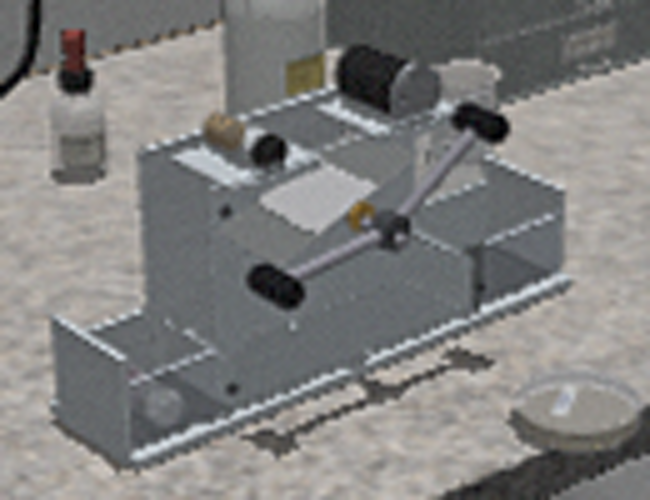

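View pics/cropB.png

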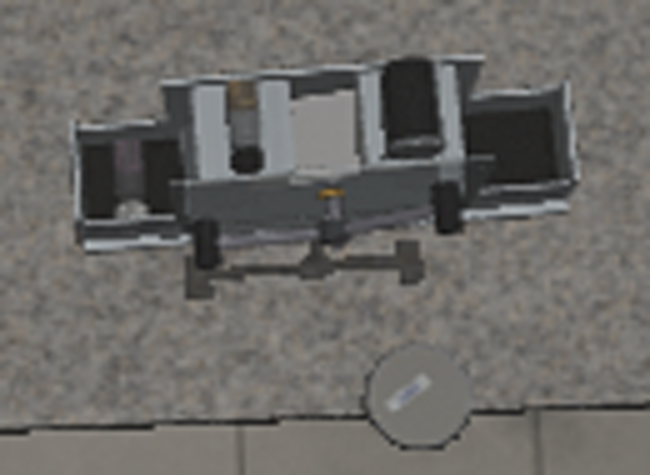

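The vial lies on the left shelf with its cap toward the robot: scene crop (245,140), top crop (245,125). The canister is on the right shelf. The right pad is raised, at top crop (447,208), and the left one is at (206,244). Next I'll fit the sorter pose from these points.

```bash
cat > fit.py <<'E'
from cell import r
import numpy as np
from scipy.optimize import least_squares
cal={n:r.get_calibration(n) for n in("scene","top")}
def proj(n,P):
    c=cal[n];V=np.array(c['view']);q=V[:3,:3]@P+V[:3,3];return np.array([c['fx']*q[0]/q[2]+c['cx'],c['fy']*q[1]/q[2]+c['cy']])
A=lambda u,v:("scene",220+u/5,165+v/5)
B=lambda u,v:("top",235+u/5,175+v/5)
def W(p,s): # sorter->world
    c,sn=np.cos(p[2]),np.sin(p[2]);return np.array([p[0]+c*s[0]-sn*s[1],p[1]+sn*s[0]+c*s[1],s[2]])
def pad(g,side):
    a=g if side>0 else g
    if side<0: return np.array([-.056,-.074*np.cos(.25-g),.09+.074*np.sin(.25-g)])
    return np.array([-.056,.074*np.cos(.25+g),.09+.074*np.sin(.25+g)])
def obs(p):
    g,vx,cx=p[3:6]
    return [(A(480,122),pad(g,-1)),(A(277,285),pad(g,1)),(B(447,208),pad(g,-1)),(B(206,244),pad(g,1)),
     (A(130,464),[-.0375,.15,0]),(A(570,285),[-.0375,-.15,0]),
     (B(245,125),[vx,.047,.1345]),(B(410,105),[cx,-.047,.1415]),
     (B(165,82),[.03,p[6],.133]),(B(483,58),[.03,-p[6],.133])]
if __name__=="__main__":
    f=lambda p:np.concatenate([proj(o[0],W(p,s))-o[1:] for o,s in obs(p)])
    R=least_squares(f,[.7,0,0,-.3,0,0,.08],loss='soft_l1');p=R.x
    print(np.round(p,4));print(np.round(f(p).reshape(-1,2),1).tolist())
    for k,s in dict(padR=pad(p[3],-1),padRdown=pad(.38,-1),padL=pad(p[3],1),vial=[p[4],.047,.1345],slot=[0,0,.125]).items():print(k,np.round(W(p,np.array(s)),4))
    np.save("pose.npy",p)
E
python3 fit.py
```

```text
[ 0.509  -0.0561  0.0342 -0.3463 -0.0012  0.0018  0.0901]
[[0.5, -0.0], [-0.1, 0.1], [-0.5, -0.1], [-0.2, -0.4], [1.0, 1.1], [0.8, 0.4], [-0.2, 0.0], [0.3, -0.0], [-0.3, -0.9], [-0.3, -0.6]]
padR [ 0.4551 -0.1192  0.1316]
padRdown [ 0.4555 -0.1314  0.0804]
padL [0.4505 0.0156 0.0829]
vial [ 0.5062 -0.0092  0.1345]
slot [ 0.509  -0.0561  0.125 ]
```

```bash
python3 -m jog '[[[0,0,0,0,0,-0.164],[0,0,0,0,0,-0.164],[0,0,0,0,0,-0.164],[0,0,0,0,0,-0.164],[0,0,0,0,0,-0.164],[-0.5,-0.8,0,0,0,0],[-0.5,-0.8,0,0,0,0],[-0.5,-0.8,0,0,0,0],[-0.5,-0.8,0,0,0,0],[-0.5,-0.8,0,0,0,0]]]' 255 20
cat > st.py <<'E'
from fit import *
s=r.sense();p=np.load("pose.npy");w=s['tool_rot'];q=np.array(s['ee_pos'])-[p[0],p[1],0]
from scipy.spatial.transform import Rotation as Ro
M=Ro.from_euler('z',-p[2])
print("t",s['time_s'],"sorter xyz",np.round(M.apply(q)*1000,1),"F",np.round(s['ft_force'],2),"w",s['width']);print(np.round((M*Ro.from_quat(np.roll(w,-1))).as_matrix(),3))
E
python3 st.py
```

```text
time_s: 0.93
ee_pos: [0.3025, 0.521, 0.2307]
tool_rot: [-0.0, -0.018, 1.0, -0.0]
ft_force: [0.8, 0.3, -0.6]
width: 0.0001
finger_force: 0.0
t 0.9333 sorter xyz [-186.6  583.8  230.7] F [ 0.79  0.28 -0.6 ] w 7.190123815021237e-05
[[-1.    -0.001 -0.   ]
 [-0.001  1.    -0.001]
 [ 0.    -0.001 -1.   ]]
```

```bash
python3 -m jog '[[[-0.6,-1,0,0,0,0],[-0.6,-1,0,0,0,0],[-0.6,-1,0,0,0,0],[-0.6,-1,0,0,0,0],[-0.6,-1,0,0,0,0],[-0.6,-1,0,0,0,0],[-0.6,-1,0,0,0,0],[-0.6,-1,0,0,0,0],[-0.6,-1,0,0,0,0],[-0.6,-1,0,0,0,0]]]' >/dev/null
python3 -m jog '[[[0,-1,0,0,0,0],[0,-1,0,0,0,0],[0,-1,0,0,0,0],[0,-1,0,0,0,0],[0,-1,0,0,0,0],[0,-1,0,0,0,0],[0,-1,0,0,0,0],[0,-1,0,0,0,0],[0,-1,0,0,0,0],[0,-1,0,0,0,0]]]' ; python3 st.py
```

```text
time_s: 2.6
ee_pos: [0.4359, 0.1255, 0.231]
tool_rot: [-0.0, -0.018, 1.0, -0.0]
ft_force: [0.7, 0.3, -0.2]
width: 0.0005
finger_force: 0.0
t 2.6 sorter xyz [-66.8 184.  231. ] F [ 0.67  0.28 -0.22] w 0.0004955325920756139
[[-1.    -0.001 -0.001]
 [-0.001  1.    -0.   ]
 [ 0.001 -0.    -1.   ]]
```

```bash
python3 -m jog '[[[0,-1,0,0,0,0],[0,-1,0,0,0,0],[0,-1,0,0,0,0],[0,-1,0,0,0,0],[0,-1,0,0,0,0],[0,-1,0,0,0,0],[0,-1,0,0,0,0],[0,-1,0,0,0,0],[0,-1,0,0,0,0],[0,-1,0,0,0,0]]]' >/dev/null
python3 -m jog '[[[0,-1,0,0,0,0],[0,-1,0,0,0,0],[0,-0.8,0.8,0,0,0],[0,0,0.8,0,0,0],[0,0,0.8,0,0,0],[0,0,0.8,0,0,0],[0,0,0,-0.17,0,0],[0,0,0,-0.17,0,0],[0,0,0,-0.16,0,0],[0,0,0,0,0,0]]]' ; python3 st.py
python3 - <<'E'
from cell import r
import cv2
o=[]
a,_=r.capture("scene");b,_=r.capture("top")
import numpy as np
f=lambda i:cv2.resize(i,None,fx=4,fy=4,interpolation=cv2.INTER_CUBIC)
cv2.imwrite("pics/h1.png",np.hstack([f(a[130:265,250:350]),f(b[160:295,270:370])]))
E
```

```text
time_s: 4.27
ee_pos: [0.4447, -0.133, 0.1664]
tool_rot: [-0.003, -0.014, 0.991, 0.13]
ft_force: [-0.7, -0.7, 0.0]
width: 0.0001
finger_force: 0.0
t 4.2667 sorter xyz [-66.8 -74.7 166.4] F [-0.67 -0.71  0.  ] w 0.00014570657347205202
[[-1.     0.006 -0.   ]
 [ 0.006  0.966  0.258]
 [ 0.002  0.258 -0.966]]
```

View pics/h1.png

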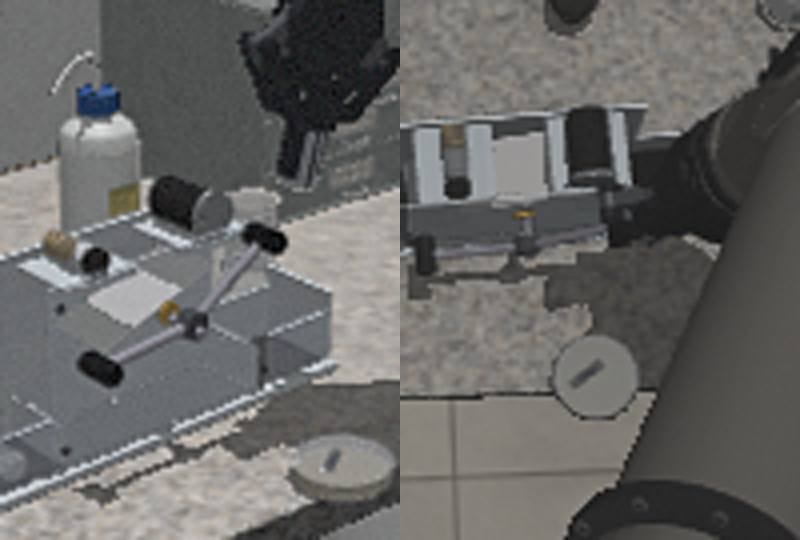

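The picture shows the shut fingertips above and slightly right of the raised pad (fingertips at (295,185), pad at (265,238)), with the canister clear of them. I'll close in and press.

```bash
python3 -m jog '[[[-0.08,0,0.41,0,0,0],[-0.08,0,0.41,0,0,0],[-0.08,0,0.41,0,0,0],[0,-0.1,0.27,0,0,0],[0,-0.1,0.27,0,0,0],[0,-0.1,0.27,0,0,0],[0,0,0,0,0,0]]]'; python3 st.py
```

```text
time_s: 4.95
ee_pos: [0.45, -0.125, 0.1255]
tool_rot: [-0.002, -0.017, 0.991, 0.13]
ft_force: [0.6, -0.3, 0.0]
width: -0.0001
finger_force: 0.1
t 4.95 sorter xyz [-61.3 -66.8 125.5] F [ 0.59 -0.32  0.04] w -0.00012563388445428246
[[-1.    -0.    -0.001]
 [-0.     0.966  0.258]
 [ 0.     0.258 -0.966]]
```

```bash
cat > look.py <<'E'
import sys,cv2,numpy as np
from cell import r
a,_=r.capture("scene")
cv2.imwrite(sys.argv[1],cv2.resize(a[150:265,220:350],None,fx=5,fy=5,interpolation=cv2.INTER_CUBIC))
E
python3 look.py pics/p2.png
```

```text
(no output)
```

View pics/p2.png

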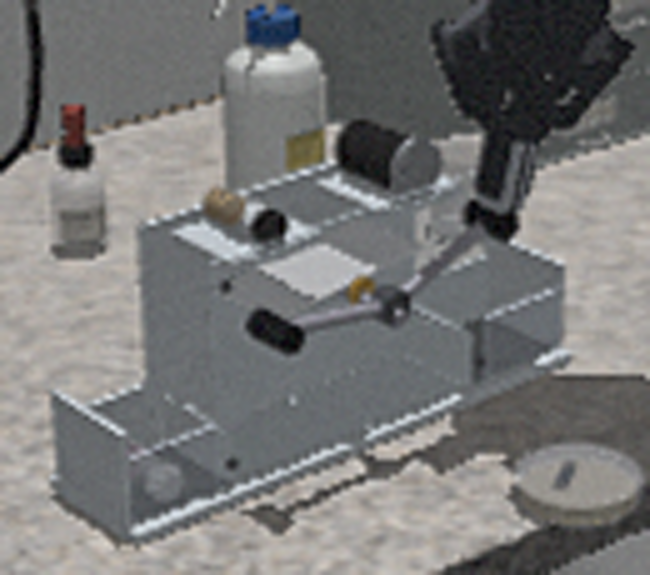

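The pad is going down: it sits at (490,220) under the fingertips and the left pad has risen to (275,332). I'll continue.

```bash
python3 -m jog '[[[0,-0.12,0.25,0,0,0],[0,-0.12,0.25,0,0,0],[0,-0.12,0.25,0,0,0],[0,-0.12,0.25,0,0,0],[0,-0.12,0.25,0,0,0],[0,-0.12,0.25,0,0,0],[0,0,0,0,0,0]]]'; python3 st.py
python3 -m jog '[[[0,-0.01,0.07,0,0,0],[0,-0.01,0.07,0,0,0],[0,0,0,0,0,0]]]'|grep force; python3 st.py|head -1
```

```text
time_s: 5.58
ee_pos: [0.4493, -0.1297, 0.0922]
tool_rot: [-0.004, -0.018, 0.991, 0.131]
ft_force: [0.1, -0.3, -0.7]
width: 0.0005
finger_force: 0.0
t 5.5833 sorter xyz [-62.1 -71.5  92.2] F [ 0.11 -0.28 -0.66] w 0.00046944781907941606
[[-1.    -0.001 -0.003]
 [-0.002  0.966  0.26 ]
 [ 0.003  0.26  -0.966]]
ft_force: [-0.2, 0.4, -0.7]
finger_force: 0.0
t 5.8333 sorter xyz [-61.4 -71.7  90.6] F [-0.22  0.38 -0.68] w 1.8408143423384193e-06
```

Still no stop felt; I'll go on in small steps until the force rises.

```bash
for i in 1; do python3 -m jog '[[[0,-0.02,0.08,0,0,0],[0,-0.02,0.08,0,0,0],[0,0,0,0,0,0]]]'|grep ft_; python3 st.py|head -1;  done
python3 -m jog '[[[0,-0.02,0.08,0,0,0],[0,0,0,0,0,0]]]'|grep ft_; python3 st.py|head -1
```

```text
ft_force: [-1.8, -0.0, 8.6]
t 6.0833 sorter xyz [-61.  -71.8  88.6] F [-1.76 -0.01  8.62] w -0.00013408277657804403
ft_force: [-4.5, -0.2, 17.2]
t 6.25 sorter xyz [-60.9 -71.9  88.2] F [-4.46 -0.22 17.25] w -2.5378797370419095e-05
```

```bash
python3 -m jog '[[[0,0,-0.5,0,0,0],[0,0,-1,0,0,0],[0,0,-1,0,0,0],[0,0,-1,0,0,0],[0,0,-1,0,0,0],[0,0,-1,0,0,0],[0,0,-0.5,0,0,0],[0,0,0,0.17,0,0],[0,0,0,0.17,0,0],[0,0,0,0.16,0,0]]]'|grep ft_
python3 -m jog '[[[-0.3,1,0,0,0,0],[-0.3,1,0,0,0,0],[-0.3,1,0,0,0,0],[-0.3,1,0,0,0,0],[-0.3,1,0,0,0,0],[-0.3,1,0,0,0,0],[-0.3,1,0,0,0,0],[-0.3,1,0,0,0,0],[-0.3,1,0,0,0,0],[-0.3,0.6,0,0,0,0]]]'|grep ft_
python3 st.py; python3 look.py pics/p3.png
```

```text
ft_force: [0.5, 1.1, -0.2]
ft_force: [0.1, 0.5, -0.2]
t 7.9167 sorter xyz [ -1.4  92.  201.3] F [ 0.08  0.5  -0.21] w 0.00036027246873060025
[[-1.    -0.004 -0.001]
 [-0.004  1.     0.001]
 [ 0.001  0.001 -1.   ]]
```

View pics/p3.png

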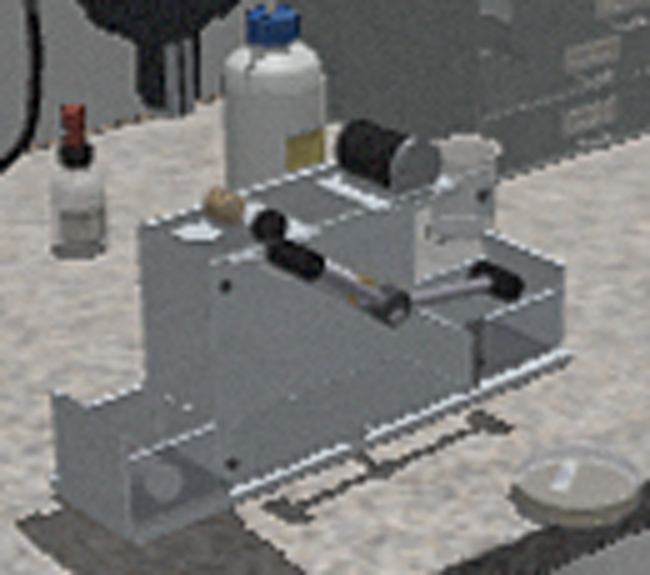

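The gate is fully over: the right pad is down at (497,280), the left pad is up at (295,257), and the vial and canister haven't moved. The fingertip is outside the left shelf, so I'll lower it and push.

```bash
python3 -m jog '[[[0,0,0.6,0,0,0],[0,0,0.6,0,0,0],[0,0,0.6,0,0,0],[0,0,0.6,0,0,0],[0,0,0.6,0,0,0],[0,0,0.45,0,0,0],[0,0,0,0,0,0]]]'|grep ft_;python3 st.py|head -1
python3 -m jog '[[[0,-0.2,0,0,0,0],[0,-0.2,0,0,0,0],[0,-0.2,0,0,0,0],[0,-0.2,0,0,0,0],[0,-0.2,0,0,0,0],[0,0,0,0,0,0]]]'|grep ft_;python3 st.py|head -1
```

```text
ft_force: [-0.3, -0.2, -0.6]
t 8.55 sorter xyz [ -3.   88.2 130.9] F [-0.31 -0.23 -0.64] w -0.0002496849407889222
ft_force: [0.3, 0.9, 0.4]
t 9.05 sorter xyz [ -1.   68.  133.3] F [0.3  0.94 0.4 ] w 0.00011352170352031404
```

```bash
python3 -m jog '[[[0,-0.15,0,0,0,0],[0,-0.15,0,0,0,0],[0,-0.15,0,0,0,0],[0,-0.15,0,0,0,0],[0,-0.15,0,0,0,0],[0,-0.15,0,0,0,0],[0,0,0,0,0,0]]]'|grep ft_;python3 st.py|head -1; python3 look.py pics/p4.png
```

```text
ft_force: [0.5, 0.1, -0.1]
t 9.6333 sorter xyz [ -1.5  50.2 132.7] F [ 0.53  0.07 -0.14] w -9.215657892646207e-05
```

View pics/p4.png

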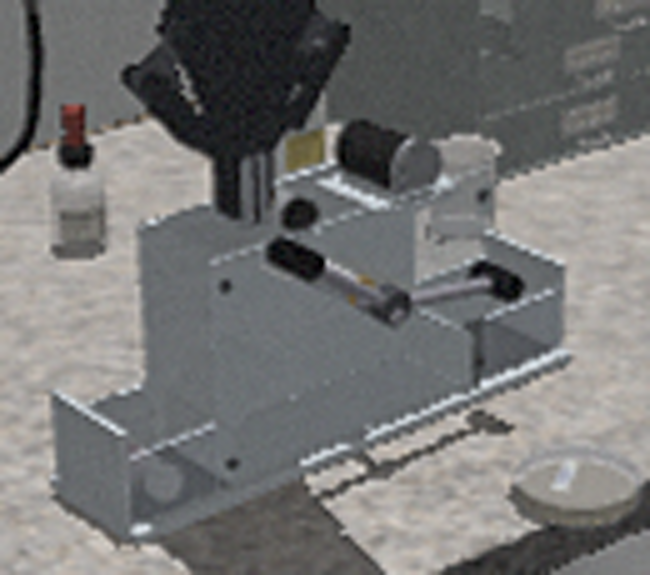

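The vial's cap has moved from (268,225) to (300,213), so it's close to the slot edge. I'll push on slowly.

```bash
python3 -m jog '[[[0,-0.12,0,0,0,0],[0,-0.12,0,0,0,0],[0,-0.12,0,0,0,0],[0,-0.12,0,0,0,0],[0,-0.12,0,0,0,0],[0,0,0,0,0,0],[0,0,0,0,0,0],[0,0,0,0,0,0],[0,0,0,0,0,0]]]'|grep ft_;python3 st.py|head -1; python3 look.py pics/p5.png
```

```text
ft_force: [-0.6, -0.4, -0.8]
t 10.4333 sorter xyz [ -1.3  39.3 132.7] F [-0.64 -0.36 -0.76] w 5.968800065554904e-05
```

View pics/p5.png

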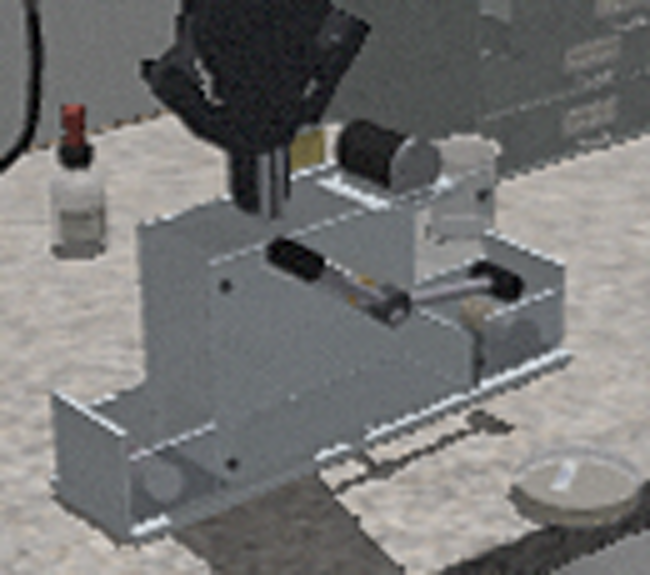

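The vial has dropped and lies in the right tray (tan end at (475,310), cap at (525,340)). I'll lift away and check.

```bash
python3 -m jog '[[[0,0.1,-0.3,0,0,0],[0,0,-0.8,0,0,0],[0,0,-0.8,0,0,0],[0,0,-0.8,0,0,0],[0,0,-0.8,0,0,0],[0,0,-0.8,0,0,0],[0,0,-0.4,0,0,0],[0,0,0,0,0,0],[0,0,0,0,0,0],[0,0,0,0,0,0]]]'|grep ft_
python3 -m jog '[[[0,0,0,0,0,0],[0,0,0,0,0,0],[0,0,0,0,0,0],[0,0,0,0,0,0],[0,0,0,0,0,0],[0,0,0,0,0,0]]]'|grep ft_;python3 st.py|head -1; python3 look.py pics/p6.png
```

```text
ft_force: [0.5, 0.2, 0.2]
ft_force: [0.7, -0.2, 0.2]
t 11.8167 sorter xyz [ -1.3  41.2 226.7] F [ 0.72 -0.18  0.24] w -3.02656626013111e-05
```

View pics/p6.png

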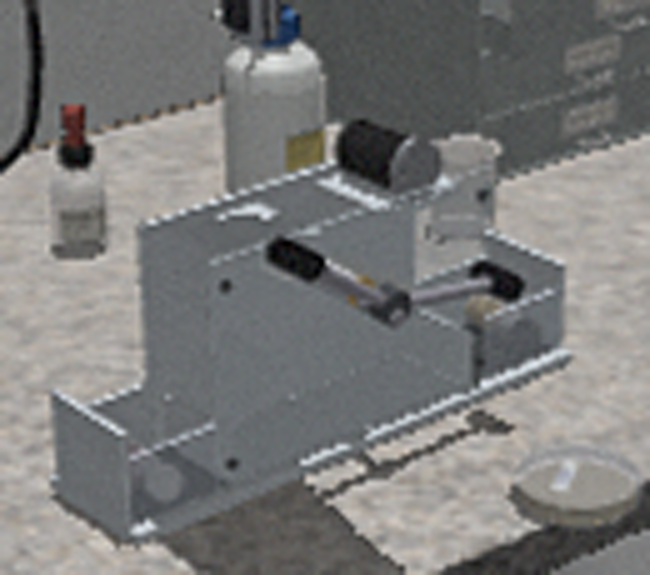

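The vial is at rest in the right tray (about (500,325)). The gate is still over, the canister and dish haven't moved, and the robot is clear.

```bash
python3 -c "from cell import r;print(r.close_job())"
```

```text
the job is handed in; nothing more can be done
None
```

The gate is pressed fully over to the right, the vial has run down into the right-hand tray, the canister and dish are where they were, and the job was handed in at about 12 s; I didn't re-check the forceps and carton in the last picture, but the arm felt no contact except at the pad.

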